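# Key the reel plate onto the binding winder

## Task

Get the binding winder on the cutting mat ready: with a fingertip against its upright finger post, turn the round reel plate until the notch in its rim stands over the drive pin, then press down on the hub in its middle until the plate is seated fully home and level, and let go. Do not lift the plate off the winder, and leave the sewing things around it where they are.

Things in the scene. Friction and masses are not known exactly. Their poses are not given: they have to be found in the camera images.
- winder: Fixed low white winder box on the 3 mm cutting mat; deck 45 mm above its underside (z = 0.048). Origin on the reel axis at its underside, z up. It spans x -90 to +105 mm, y -100 to +200 mm; the drive pin lies at +x; a motor cover rises 38 mm above the deck at y +123 to +193, x -65 to +65 mm. A bore in the deck guides the plate's stem.
- drive_pin (a point): Top centre of the upright steel drive pin: 10 mm diameter, standing 9 mm above the deck, 63 mm from the reel axis along the winder's +x, half of it showing beyond the plate's rim. A 6 mm wide, 4 mm high steel rib runs on outward from it along the deck (72 to 96 mm from the axis) and shows its direction.
- seat (a point): Point on the reel axis 3 mm above the deck: where the plate's underside centre is when the plate is home.
- reel_plate: Loose steel disc, 126 mm diameter, 8 mm thick, about 0.5 kg; origin on its axis at the disc's underside, z up, +x towards its notch. Its 14 mm, 36 mm long stem turns in the winder's bore (0.75 mm play all round). It turns either way with 1 to 3 N at the post and stays where left. It starts 0.7 to 5.6 rad anticlockwise of aligned: either way round may be shorter.
- notch (a point): Point on the plate's underside, 63 mm from the axis, mid-width of the notch; over the drive pin when aligned. The notch is 18 mm wide, open at the rim, and cuts in to 53 mm from the axis. The plate can go home only with the notch over the pin (about +-0.06 rad of play).
- collar (a joint): Travel (m) of the black rubber collar (62 mm diameter) under the plate: 0 at the start, grows downward. It holds the plate level, underside 10 mm above the deck, 1 mm clear of the pin top. It grips by friction: it carries the plate, gives way to a push of about 4 to 8 N and stays down. Home is 7 mm lower, where the plate meets hard aluminium lands on the deck.
- hub_top (a point): Centre of the flat top of the plate's round hub: 34 mm diameter, rising 16 mm above the disc's upper face (24 mm above its underside). The place to press.
- post_top (a point): Top centre of the plate's finger post, an upright 14 mm round post rising 26 mm above the disc's upper face, 44 mm from the axis, diametrically across from the notch. The place to push sideways, along the circle round the axis; a push towards or away from the axis does not turn the plate but jams and tips it.
- spool: Bystander: small thread spool, 28 mm diameter, 48 mm high, standing on a corner of the winder's deck about 110 mm from the reel axis; origin at its underside centre.
- thread_cone: Bystander: cone of thread, 60 mm diameter at the foot, 95 mm high, standing on the mat beyond the winder; origin at its underside centre.
- rotary_cutter: Bystander: rotary cutter lying on the mat beside the winder, about 200 mm long, 45 mm wide, 20 mm high; origin at its underside near the middle, x towards the blade.
- ruler: Bystander: clear quilting ruler 400 x 100 x 4 mm lying on the mat; origin at its underside centre.
- pin_dish: Bystander: white dish 90 mm wide, 30 mm high, on the mat; origin at its underside centre.
- oil_bottle: Bystander: clear bottle 44 mm diameter, 110 mm high, on the mat; origin at its underside centre.
- clapper: Bystander: wooden pressing block 60 x 60 x 35 mm, on the mat; origin at its underside centre.

How it is judged:
At the end, for the whole second after the job is handed in: The reel plate is home: its underside within 2 mm of the seat height, centred within 3 mm, level within 0.03 rad, its notch within 6 mm of the drive pin, at rest, and every bystander within 20 mm of where it stood (z of reel_plate in the frame of seat between -0.002 and 0.002 m and horizontal distance between notch and drive_pin below 0.006 m and horizontal distance between reel_plate and seat below 0.003 m and angle between reel_plate's own z axis and vertical below 0.03 rad and linear speed of reel_plate below 0.01 m/s and angular speed of reel_plate below 0.1 rad/s and distance of each of spool, thread_cone, rotary_cutter, ruler, pin_dish, oil_bottle, clapper from where it was at the start of the episode below 0.02 m); the robot touches nothing.
It fails at once if the reel plate is lifted (more than 6 mm above where it started) (z of reel_plate in the frame of seat above 0.013 m).
It fails at once if a bystander is moved by more than 20 mm (distance of any of spool, thread_cone, rotary_cutter, ruler, pin_dish, oil_bottle, clapper from where it was at the start of the episode above 0.02 m).
It also fails if it takes over 48 s, if anything falls off the work surface, if the arm or the gripper's body presses on something with over 40 N, if the wrist force passes 120 N, or if a joint passes its speed limit or range.

## Robot

A 7-joint arm with a two-finger parallel gripper is mounted at the origin on the work surface. World frame = base frame: x ahead of the robot, y to its left, z up, the work surface at z = 0. Lengths are in m, angles in rad, forces in N, time in s.
With the tool pointing down it reaches from about 0.4 to 0.85 m from the base axis. Payload 10.4 kg.
Tool frame: the origin (TCP) lies between the finger pads; the fingertips stand 22 mm ahead of it and the grasp point (between the pads) lies 3 mm ahead of it (r.nose_length is the distance from the TCP to the fingertips, in m); z points along the fingers, y is the line along which they close (so a half turn about z gives the same grasp; the last joint's range is limited). The gripper opens to 87 mm and grips with 3 to 60 N. Pads are 19 mm wide; open, the fingers measure 117 mm over their backs; the gripper's body (75 mm by 190 mm) begins 51 mm behind the grasp point.
Start: joints at [1.081, 0.332, -0.065, 1.46, 0.022, 1.35, -0.088], TCP at [0.281, -0.558, 0.245] pointing down, gripper open.
Joint ranges: [-2.6, 2.6], [-0.5, 2.12], [-1.47, 1.34], [0.16, 2.42], [-1.27, 4.41], [0.06, 2.06], [-2.6, 2.6]. Speed limits (rad/s): [2.22, 2.22, 2.79, 2.79, 3.14, 3.14, 3.14].

## Interface

Orientations are given as a unit quaternion [x, y, z, w].
In Python, from bench import readout, cams, r gives the robot as it stands. The module is installed in compiled form; this text tells all that it offers.
- The arm moves only by the tool step_arm, never from a script. Its argument "deltas" is a list that holds one entry, the list of rows, each a list of 7 numbers: the turn, a rotation vector about the tool's x, y, z in rad, then the shift along the tool's x, y, z in m, then the opening in per cent of the stroke, from 0 (shut) to 100 (fully open). A call has 1 to 20 rows; each row is the pose to reach, as a shift and turn from the pose commanded when the call began, along the tool's axes at that moment; what a row does not reach only later rows make up. A row lasts 1/8 s, in which the tool goes at most 62.5 mm and 10.7 degrees, less where a joint would pass 70% of its speed; a pose out of reach is approached as far as the arm can. A call with a gripper value outside its range is refused whole. The fingers move at their own pace and stop on an object; "squeeze" is the grip in N (left out, the last holds). Time passes only in rows, so rows that repeat a pose let the fingers close. It gives the time, the measured TCP pose, the force, the opening and the grip force at its end, in the units of the state.
- readout.read_state(): the state, without advancing time (a new reading comes with each control period).
- cams.camera(name): name is "scene" or "top" or "wrist"; returns a dict with "img" (384x512x3 uint8, red, green, blue), "fx", "fy", "cx", "cy" (pixels), "origin" and "rotation" of the camera in the world; the wrist camera has in their place "T_tool_cam" (4x4, takes a point from camera to tool coordinates, whose origin is the TCP and whose axes are the flange's). Camera axes: x right, y up, looking along -z (the intrinsics and any distortion apply to the point x, -y, -z); pixel columns grow to the right and rows downward; lengths in m; the calibration is good to about 2 mm. A picture is of the moment at which its call begins: read the wrist's pose just before it. There is no depth.
- r.close_job(): hands the job in; it is judged then, once.
The state is a dict: "time": time; "joint_positions": joint angles; "joint_vel": joint speeds; "joint_torque": joint torques, N m; "ee_pos": TCP position; "eef_rot": TCP orientation; "ft_force": force on the tool from outside, world axes, zero at the start; "torque": the same for the moment, N m; "width": finger opening in m; "grip_force": force on a finger pad.
Only numpy, scipy, OpenCV 4.12 (cv2) and the standard library are available. Lean on these libraries where they do the work, as an engineer would, in place of code of your own. Each camera call takes 0.05 s, during which the arm holds its last target. There are 200 camera calls.

## Working session

There is one attempt and no reset: what is moved stays moved. The work goes in short steps, Python scripts to look and compute and a tool call to move; the robot and the scene stay as the last step left them, time stands still between calls to the robot, and variables do not carry over. Pictures are saved under pics/ and viewed, at most 10 in all, crops included, and the job is handed in when it is done.

Besides the shell and the picture viewer there is one more tool, called after "Request:" as name(argument=value, ...) on one line, values as JSON. step_arm: Moves the arm, as the interface text tells. Its arguments: {"type":"object","properties":{"deltas":{"type":"array"},"squeeze":{"type":"number"}},"required":["deltas"]}

```bash
mkdir -p pics
python3 - <<'E'
from bench import readout,cams,r
import cv2,numpy as np
s=readout.read_state();print(s['time'],s['ee_pos'],s['eef_rot'],s['ft_force'],s['width'],r.nose_length)
for n in('top','scene'):
    c=cams.camera(n);print(n,c['fx'],c['fy'],c['cx'],c['cy'],c['origin'],np.round(c['rotation'],4).tolist(),[k for k in c])
    cv2.imwrite(f'pics/{n}0.png',c['img'][:,:,::-1])
c=cams.camera('wrist');print(c['T_tool_cam'])
E
```

```text
0.0 [ 0.28108659 -0.55782638  0.24376117] [ 9.72885231e-01  2.31287302e-01 -2.17156350e-04 -6.80616840e-04] [ 0.06235956 -0.35627738 -0.1780882 ] 0.08715517385315495 0.022
top 361.5521084683868 361.5521084683868 261.2570132771026 194.46865599514393 [ 0.44573757 -0.00966068  1.50983033] [-0.0321, 0.0268, 0.7148, -0.6981] ['img', 'fx', 'fy', 'cx', 'cy', 'origin', 'rotation']
scene 434.753309208684 434.753309208684 254.67999373997478 183.69990910844686 [ 1.48552686 -0.6736307   0.94785436] [0.4032, 0.2079, 0.4088, 0.7919] ['img', 'fx', 'fy', 'cx', 'cy', 'origin', 'rotation']
[[-1.16078682e-03  9.67074729e-01  2.54489922e-01  6.99144558e-02]
 [ 9.99999326e-01  1.12006400e-03  3.04925400e-04 -1.12625369e-04]
 [ 9.84064790e-06  2.54490105e-01 -9.67075378e-01 -1.39619844e-01]
 [ 0.00000000e+00  0.00000000e+00  0.00000000e+00  1.00000000e+00]]
```

View pics/top0.png

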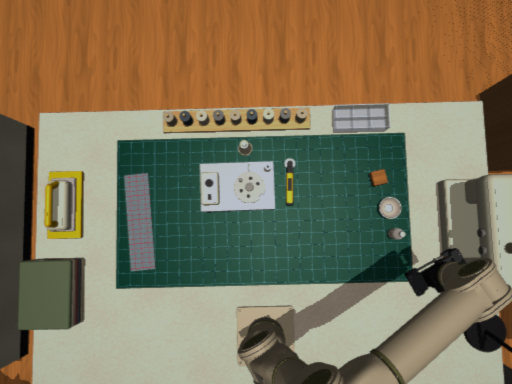

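View pics/scene0.png

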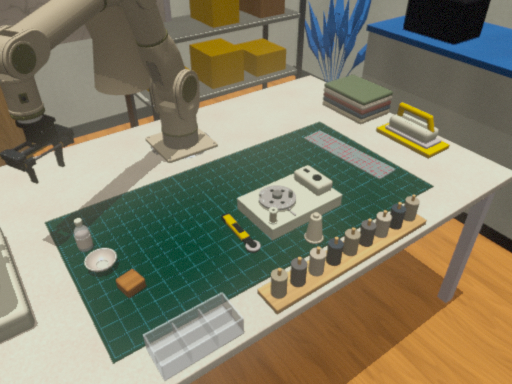

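The top view shows the white winder at about px (237,186), with its motor cover on the left (world +y), the reel at (249,187) and the spool at (267,167). I'll enlarge both views.

Run:
```python
import cv2,numpy as np
a=cv2.imread('pics/top0.png')[150:220,190:305];b=cv2.imread('pics/scene0.png')[155:245,225:345]
a=cv2.resize(a,None,fx=5,fy=5,interpolation=cv2.INTER_CUBIC);b=cv2.resize(b,(a.shape[1],int(90*a.shape[1]/120)),interpolation=cv2.INTER_CUBIC)
b=b[:245]if 0 else b
b=cv2.resize(b,(333,250));c=np.zeros((600,575,3),np.uint8);c[:350]=a[:350];c[350:,:333]=b
cv2.imwrite('pics/z0.png',c)
```

```text
(no output)
```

View pics/z0.png

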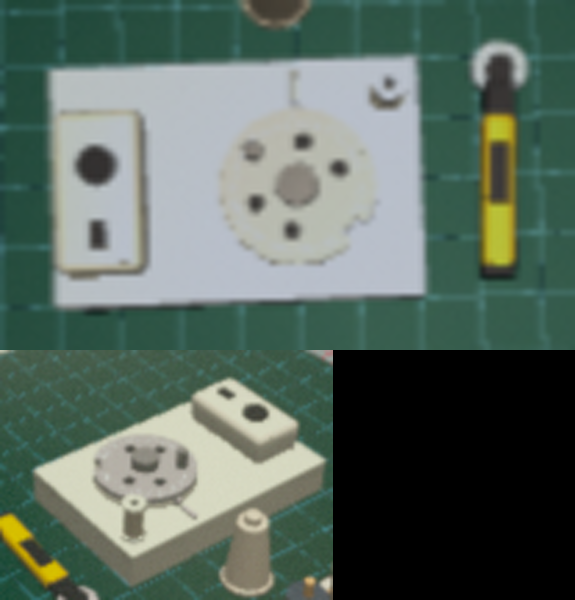

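The enlarged top view shows the hub at zoom (298,186), the post at (252,150), the notch at about (360,222) and the rib at (294,88). The notch is about 232° anticlockwise of aligned, so turning about 128° further anticlockwise is shorter. Next I'll convert these to metres and look from close by.

```bash
cat > h.py <<'E'
import numpy as np,cv2
from scipy.spatial.transform import Rotation as R
def cast(c,uv,z,o=None,Q=None):
    uv=np.atleast_2d(uv).astype(float)
    d=np.c_[(uv[:,0]-c['cx'])/c['fx'],-(uv[:,1]-c['cy'])/c['fy'],-np.ones(len(uv))]
    o=c['origin'] if o is None else o; Q=R.from_quat(c['rotation']).as_matrix() if Q is None else Q
    d=d@np.asarray(Q).T
    return o+d*((z-o[2])/d[:,2])[:,None]
def wristpose(s,c):
    Rt=R.from_quat(s['eef_rot']).as_matrix();T=np.array(c['T_tool_cam'])
    return np.array(s['ee_pos'])+Rt@T[:3,3],Rt@T[:3,:3]
def delta(s,pos,ang):  # ang: world angle of tool x (rad), tool down
    R0=R.from_quat(s['eef_rot']);x=np.array([np.cos(ang),np.sin(ang),0]);z=np.array([0,0,-1.])
    R1=R.from_matrix(np.c_[x,np.cross(z,x),z])
    return np.round((R0.inv()*R1).as_rotvec(),4),np.round(R0.inv().apply(np.array(pos)-s['ee_pos']),4)
E
python3 - <<'E'
from h import *
from bench import cams,readout
c=cams.camera('top')
def p(x,y,z): return cast(c,[190+(x+.5)/5-.5,150+(y+.5)/5-.5],z)[0]
P={k:p(*v) for k,v in dict(hub=(298,186,.082),post=(252,150,.092),notch=(360,222,.066),rib1=(293,75,.052),rib2=(295,102,.052),A=(48,70,.048),B=(416,57,.048),C=(426,295,.048),D=(55,307,.048),spool=(386,88,.09)).items()}
for k in P: print(k,P[k].round(4))
m=lambda a:(np.degrees(np.arctan2(a[1],a[0])))
print('yaw',m(P['A']-P['D']),m(P['B']-P['C']),m(P['A']-P['B'])-90,m(P['D']-P['C'])-90,'post',m(P['post']-P['hub']),'notch',m(P['notch']-P['hub']),'rib',m(P['rib1']-P['hub']))
s=readout.read_state()
h=P['hub']
print(delta(s,[h[0]-.07,h[1],.28],0))
print(delta(s,[h[0],h[1],.28],np.radians(50)))
E
```

```text
hub [0.5968 0.0469 0.082 ]
post [0.6252 0.0823 0.092 ]
notch [ 0.5682 -0.0016  0.066 ]
rib1 [0.691  0.0503 0.052 ]
rib2 [0.6687 0.0491 0.052 ]
A [0.7007 0.2509 0.048 ]
B [ 0.704  -0.0504  0.048 ]
C [ 0.5093 -0.0534  0.048 ]
D [0.5067 0.247  0.048 ]
spool [ 0.6723 -0.0248  0.09  ]
yaw 1.1557114903415127 0.888753871053117 0.6217308477792614 0.49376339731679764 post 51.22001814157786 notch -120.46928109775472 rib 2.062219184277047
(array([-8.000e-04,  3.000e-04,  4.668e-01]), array([ 0.4915, -0.4296, -0.0356]))
(array([-8.000e-04, -1.000e-04, -4.059e-01]), array([ 0.554 , -0.3981, -0.0357]))
```

Request:
step_arm(deltas=[[[0,0,-0.03,0.04,-0.028,0,60],[0,0,-0.06,0.08,-0.057,0.005,45],[0,0,-0.09,0.12,-0.085,0.01,45],[0,0,-0.12,0.16,-0.114,0.015,45],[0,0,-0.15,0.2,-0.142,0.02,45],[0,0,-0.18,0.24,-0.171,0.025,45],[0,0,-0.21,0.28,-0.2,0.03,45],[0,0,-0.24,0.32,-0.228,0.034,45],[0,0,-0.27,0.36,-0.257,0.034,45],[0,0,-0.3,0.4,-0.285,0.034,45],[0,0,-0.33,0.44,-0.314,0.034,45],[0,0,-0.36,0.48,-0.343,0.034,45],[0,0,-0.39,0.52,-0.372,0.034,45],[0,0,-0.4,0.54,-0.39,0.034,45],[0,0,-0.406,0.554,-0.398,0.034,45],[0,0,-0.406,0.554,-0.398,0.034,45],[0,0,-0.406,0.554,-0.398,0.034,45],[0,0,-0.406,0.554,-0.398,0.034,45]]])

```text
time: 2.45
ee_pos: [0.5968, 0.0452, 0.2107]
eef_rot: [0.907, 0.422, -0.0, 0.0]
ft_force: [-0.7, -0.4, -0.4]
width: 0.039
grip_force: 0.0
```

Run:
```python
from h import *
from bench import readout,cams
s=readout.read_state();print(s['time'],s['ee_pos'],s['joint_positions'],s['width'],s['ft_force'])
c=cams.camera('wrist');cv2.imwrite('pics/w1.png',c['img'][:,:,::-1])
```

```text
2.45 [0.59680663 0.04515829 0.21065543] [ 0.29437864  0.3468011  -0.55606928  1.55754806  0.18853106  1.2909927
 -0.98710071] 0.03895102919825305 [-0.65964578 -0.39963574 -0.37405538]
```

View pics/w1.png

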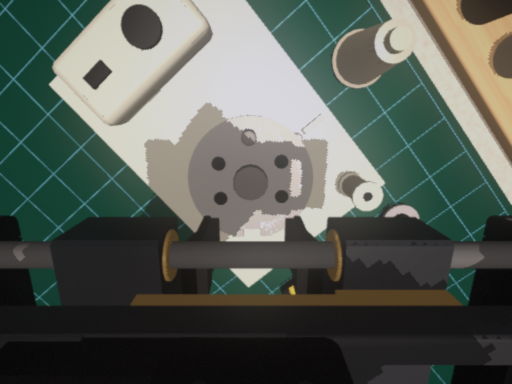

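The wrist view shows the hub top at (250,182), the post top at (249,137), and the rib running from (303,131) to (321,115). The notch is hidden behind the gripper.

Run:
```python
from h import *
from bench import readout,cams
s=readout.read_state();c=cams.camera('wrist');o,Q=wristpose(s,c)
f=lambda u,v,z:cast(c,[u,v],z,o,Q)[0]
h=f(250,182,.082);p=f(249,137,.092);a=f(303,131,.052);b=f(321,115,.052)
print(h,p,a,b)
m=lambda d:np.degrees(np.arctan2(d[1],d[0]))
print(np.hypot(*(p-h)[:2]),m(p-h),np.linalg.norm((a-h)[:2]),np.linalg.norm((b-h)[:2]),m(a-h),m(b-h))
g=c['img'].astype(int)
```

```text
[0.60001936 0.0515448  0.082     ] [0.62717406 0.08492551 0.092     ] [0.6705102  0.05209975 0.052     ] [0.69379661 0.05295156 0.052     ]
0.04303080460887198 50.87216301612674 0.07049302633282921 0.0937878056824961 0.45106383849914833 0.8594385003336495
```

Run:
```python
from h import *
from bench import readout
s=readout.read_state()
print(delta(s,[.6263,.0838,.125],np.radians(51)),delta(s,[.6263,.0838,.096],np.radians(51)))
```

```text
(array([ 0.0005,  0.0002, -0.0187]), array([ 0.0482, -0.0021,  0.0857])) (array([ 0.0005,  0.0002, -0.0187]), array([ 0.0482, -0.0021,  0.1147]))
```

Request:
step_arm(deltas=[[[0,0,-0.019,0.024,-0.001,0.03,45],[0,0,-0.019,0.048,-0.002,0.06,45],[0,0,-0.019,0.048,-0.002,0.085,45],[0,0,-0.019,0.048,-0.002,0.1,45],[0,0,-0.019,0.048,-0.002,0.115,45],[0,0,-0.019,0.048,-0.002,0.115,45],[0,0,-0.019,0.048,-0.002,0.115,45]]])

```text
time: 3.42
ee_pos: [0.6267, 0.0846, 0.0965]
eef_rot: [0.902, 0.431, 0.001, 0.0]
ft_force: [-0.4, -0.1, -0.0]
width: 0.0391
grip_force: 0.0
```

```bash
cat > arc.py <<'E'
import sys
from h import *
from bench import readout
# args: post-angle start, end (deg), rows, centre, z
a0,a1,n=float(sys.argv[1]),float(sys.argv[2]),int(sys.argv[3]);C=eval(sys.argv[4]);z=float(sys.argv[5])
s=readout.read_state();print(s['time'],s['ee_pos'],s['ft_force'],s['width'],s['joint_positions'][6])
rows=[]
for a in np.linspace(a0,a1,n+1)[1:]:
    t=np.radians(a);rv,p=delta(s,[C[0]+.044*np.cos(t),C[1]+.044*np.sin(t),z],t)
    print([0,0]+[round(float(v),4) for v in [rv[2],p[0],p[1],p[2]]])
E
python3 arc.py 51 116 10 "(.599,.0495)" .096
python3 - <<'E'
from bench import cams
import cv2
cv2.imwrite('pics/w2.png',cams.camera('wrist')['img'][:,:,::-1])
E
```

```text
3.425 [0.62671582 0.08455808 0.09647291] [-0.366781   -0.06510753 -0.02486865] 0.03914024356629243 -1.0826072530826587
[0, 0, -0.1121, -0.001, -0.0045, 0.0005]
[0, 0, -0.2255, -0.0018, -0.0094, 0.0005]
[0, 0, -0.3389, -0.0032, -0.0142, 0.0005]
[0, 0, -0.4524, -0.0051, -0.0188, 0.0004]
[0, 0, -0.5658, -0.0075, -0.0231, 0.0004]
[0, 0, -0.6793, -0.0105, -0.0272, 0.0004]
[0, 0, -0.7927, -0.0138, -0.0309, 0.0004]
[0, 0, -0.9062, -0.0176, -0.0342, 0.0004]
[0, 0, -1.0196, -0.0216, -0.037, 0.0004]
[0, 0, -1.1331, -0.026, -0.0394, 0.0004]
```

View pics/w2.png

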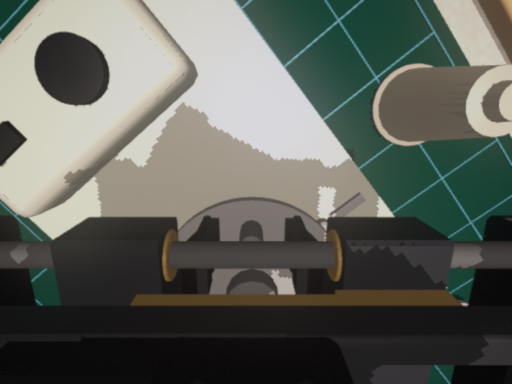

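The post at (252,230) sits between the fingertips. I'll push it round the first half of the arc with the trailing finger.

Request:
step_arm(deltas=[[[0,0,0,0,0,0,29],[0,0,0,0,0,0,29],[0,0,-0.112,-0.001,-0.0045,0,29],[0,0,-0.226,-0.002,-0.0094,0,29],[0,0,-0.339,-0.0032,-0.0142,0,29],[0,0,-0.452,-0.005,-0.0188,0,29],[0,0,-0.566,-0.0075,-0.0231,0,29],[0,0,-0.679,-0.0105,-0.0272,0,29],[0,0,-0.793,-0.0138,-0.0309,0,29],[0,0,-0.906,-0.0176,-0.0342,0,29],[0,0,-1.02,-0.0216,-0.037,0,29],[0,0,-1.133,-0.026,-0.0394,0,29]]])

```text
time: 4.97
ee_pos: [0.5794, 0.0894, 0.0958]
eef_rot: [0.528, 0.849, 0.0, 0.0]
ft_force: [0.8, 0.9, -0.8]
width: 0.0251
grip_force: 0.7
```

```bash
python3 arc.py 116 181 10 "(.599,.0495)" .096
python3 - <<'E'
from bench import cams
import cv2
cv2.imwrite('pics/w3.png',cams.camera('wrist')['img'][:,:,::-1])
E
```

```text
4.975 [0.57944186 0.08935258 0.09584205] [ 0.81981708  0.87012483 -0.76196434] 0.02508827682719082 -0.044617101527878525
[0, 0, -0.1093, -0.0007, -0.0049, -0.0002]
[0, 0, -0.2228, -0.0015, -0.0098, -0.0002]
[0, 0, -0.3362, -0.0029, -0.0146, -0.0002]
[0, 0, -0.4497, -0.0048, -0.0192, -0.0002]
[0, 0, -0.5631, -0.0072, -0.0236, -0.0002]
[0, 0, -0.6766, -0.0101, -0.0276, -0.0002]
[0, 0, -0.79, -0.0134, -0.0313, -0.0002]
[0, 0, -0.9035, -0.0172, -0.0346, -0.0002]
[0, 0, -1.0169, -0.0212, -0.0375, -0.0002]
[0, 0, -1.1304, -0.0256, -0.0399, -0.0002]
```

View pics/w3.png

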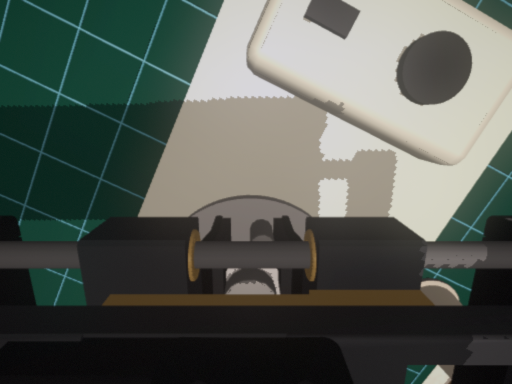

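The post, now at (262,230), rests against the trailing finger and turns with it. I'll continue to tool angle 187°, since the post lags by about 7°.

Request:
step_arm(deltas=[[[0,0,-0.11,-0.0007,-0.0049,0,29],[0,0,-0.223,-0.0015,-0.0098,0,29],[0,0,-0.336,-0.0029,-0.0146,0,29],[0,0,-0.45,-0.0048,-0.0192,0,29],[0,0,-0.563,-0.0072,-0.0236,0,29],[0,0,-0.677,-0.0101,-0.0276,0,29],[0,0,-0.79,-0.0134,-0.0313,0,29],[0,0,-0.903,-0.0172,-0.0346,0,29],[0,0,-1.017,-0.0212,-0.0375,0,29],[0,0,-1.13,-0.0256,-0.0399,0,29],[0,0,-1.18,-0.0275,-0.0408,0,29],[0,0,-1.235,-0.03,-0.0417,0,29],[0,0,-1.235,-0.03,-0.0417,0,29]]])

```text
time: 6.65
ee_pos: [0.555, 0.0439, 0.0956]
eef_rot: [-0.058, 0.998, 0.0, 0.0]
ft_force: [-0.2, 0.2, 0.8]
width: 0.0251
grip_force: 0.1
```

Run:
```python
from h import *
from bench import readout,cams
s=readout.read_state();print(s['time'],s['ee_pos'],s['eef_rot'],s['ft_force'],s['joint_positions'])
w=cams.camera('wrist')['img'][:,:,::-1];t=cams.camera('top')['img'][150:220,190:305,::-1];q=cams.camera('scene')['img'][155:245,225:345,::-1]
c=np.zeros((600,800,3),np.uint8);c[:243,:400]=cv2.resize(t,(400,243),interpolation=cv2.INTER_CUBIC);c[243:543,:400]=cv2.resize(q,(400,300),interpolation=cv2.INTER_CUBIC);c[:300,400:]=cv2.resize(w,(400,300))
cv2.imwrite('pics/m4.png',c)
```

```text
6.65 [0.555018   0.04388513 0.09563363] [-5.80721463e-02  9.98312386e-01  6.36106547e-05  3.14635583e-05] [-0.20363246  0.21774811  0.81420498] [ 0.66430285  0.52977583 -1.02615759  1.7705173   0.49850448  1.12860729
  1.16374798]
```

View pics/m4.png

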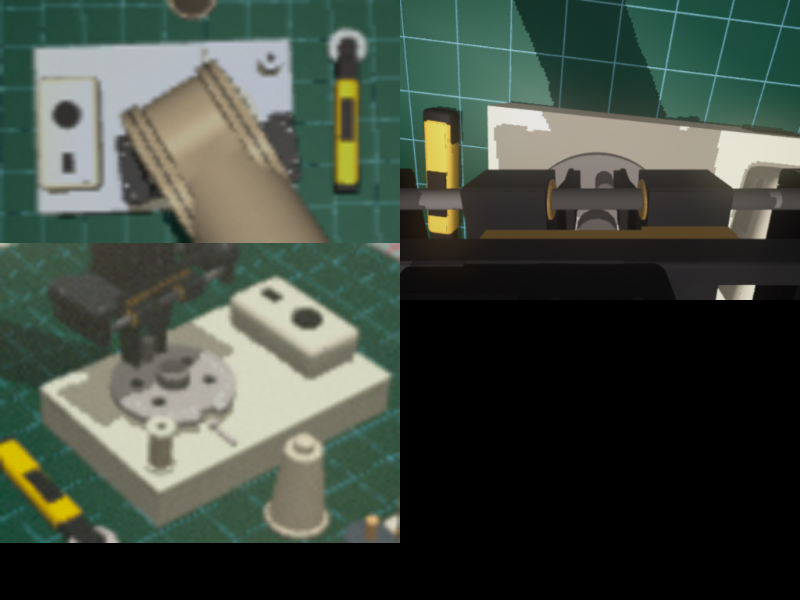

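The scene view puts the notch near the pin at about (212,418), with the post at the finger as expected. I'll lift clear and look straight at the notch and pin.

Request:
step_arm(deltas=[[[0,0,0,0,-0.003,0,29],[0,0,0,0,-0.003,-0.02,29],[0,0,0,0,-0.003,-0.05,29],[0,0,0,-0.03,-0.006,-0.09,29],[0,0,0,-0.06,-0.009,-0.12,29],[0,0,0,-0.09,-0.012,-0.135,29],[0,0,0,-0.115,-0.013,-0.135,29],[0,0,0,-0.115,-0.013,-0.135,29],[0,0,0,-0.115,-0.013,-0.135,29]]])

```text
time: 7.92
ee_pos: [0.6703, 0.0447, 0.2314]
eef_rot: [-0.059, 0.998, 0.0, 0.0]
ft_force: [0.1, 0.1, -0.3]
width: 0.0254
grip_force: 0.0
```

Run:
```python
from h import *
from bench import readout,cams
s=readout.read_state();print(s['time'],s['ee_pos'],s['eef_rot'],s['ft_force'])
w=cams.camera('wrist')['img'][:,:,::-1];cv2.imwrite('pics/w5f.png',w)
cv2.imwrite('pics/w5.png',cv2.resize(w[0:240,120:440],(800,600),interpolation=cv2.INTER_CUBIC))
```

```text
7.925 [0.67028977 0.0447369  0.23135869] [-5.91481203e-02  9.98249196e-01  9.86785284e-05  1.81044599e-04] [ 0.1142774   0.14561767 -0.27143047]
```

View pics/w5.png

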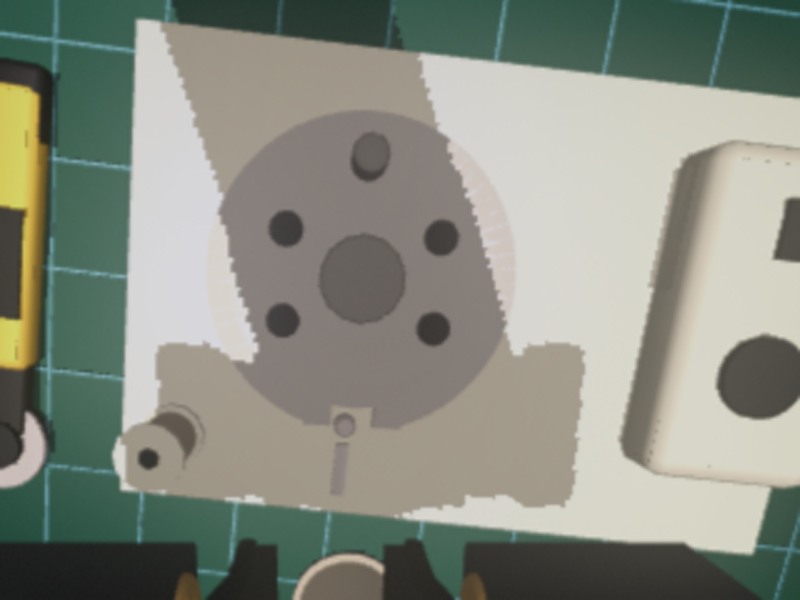

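The notch spans x 331–372 (zoom) at row about 408, and the pin top is at (344,425). The rib runs from (342,448) to (337,492), the hub is at (362,278), and the four holes are clear, so I can compute the residual angle.

Run:
```python
from h import *
from bench import readout,cams
s=readout.read_state();c=cams.camera('wrist');o,Q=wristpose(s,c)
f=lambda u,v,z:cast(c,[120+(u+.5)/2.5-.5,(v+.5)/2.5-.5],z,o,Q)[0]
m=lambda d:np.degrees(np.arctan2(d[1],d[0]))
hub=f(362,278,.082);H=[f(*p,.066) for p in((286,228),(441,237),(283,320),(433,328))];ctr=np.mean(H,0)
print('hub',hub,'holes',ctr)
n1,n2=f(331,412,.066),f(372,409,.066);n=(n1+n2)/2;pin=f(344,425,.057);post=f(372,152,.092)
r1,r2=f(342,448,.052),f(337,492,.052)
print('notch',n,'pin',pin,'post',post,np.hypot(*(n1-n2)[:2]))
for C in(hub,ctr):print('notch',m(n-C),'pin',m(pin-C),'post',m(post-C)%360-180,'rib',m(r1-C),m(r2-C),m(r2-r1),'rpin',np.linalg.norm((pin-C)[:2]))
print('holeaxes',[m(a)for a in(H[2]-H[0],H[3]-H[1])], [m(a) for a in (H[0]-H[1],H[2]-H[3])])
dk=[f(137,20,.048),f(121,489,.048),f(753,553,.048)];print('deck',m(dk[1]-dk[0]),m(dk[1]-dk[2])+90)
```

```text
hub [0.59809554 0.04871783 0.082     ] holes [0.59836829 0.04896266 0.066     ]
notch [0.65243406 0.0519244  0.066     ] pin [0.66074373 0.04990487 0.057     ] post [0.55481698 0.04628218 0.092     ] 0.017488833435605023
notch 3.3771620776630806 pin 1.0854942277962627 post 3.221123375752029 rib 1.3810392068550894 1.2161256284727864 0.6277024774457513 rpin 0.06265943588792507
notch 3.135541205277804 pin 0.8654105726188626 post 3.52198502465572 rib 1.1964104355806298 1.0715477425266124 0.6277024774457513 rpin 0.06238255626704478
holeaxes [np.float64(3.8516699216260735), np.float64(3.683494509991727)] [np.float64(-86.44067867900453), np.float64(-86.27843042822377)]
deck 0.6043897975029106 0.6487993125008416
```

The plate is about 2.6° past aligned (3.5° against 0.9°). I'll go back down around the post with a wider gap and nudge it about 2 mm clockwise with the other finger.

Run:
```python
from h import *
from bench import readout
s=readout.read_state();a=np.radians(181)
for p in([.5545,.048,.2],[.5545,.048,.125],[.5545,.048,.096],[.5545,.0561,.096]):print(delta(s,p,a))
```

```text
(array([-0.0004,  0.0003,  0.1008]), array([0.1144, 0.0172, 0.0311]))
(array([-0.0004,  0.0003,  0.1008]), array([0.1145, 0.0172, 0.1061]))
(array([-0.0004,  0.0003,  0.1008]), array([0.1145, 0.0172, 0.1351]))
(array([-0.0004,  0.0003,  0.1008]), array([0.1135, 0.0253, 0.1351]))
```

Request:
step_arm(deltas=[[[0,0,0.03,0.04,0.006,0,35],[0,0,0.06,0.08,0.012,0.015,35],[0,0,0.101,0.1145,0.0172,0.03,35],[0,0,0.101,0.1145,0.0172,0.06,35],[0,0,0.101,0.1145,0.0172,0.09,35],[0,0,0.101,0.1145,0.0172,0.11,35],[0,0,0.101,0.1145,0.0172,0.125,35],[0,0,0.101,0.1145,0.0172,0.135,35],[0,0,0.101,0.1145,0.0172,0.135,35],[0,0,0.101,0.1145,0.0172,0.135,35]]])

```text
time: 9.28
ee_pos: [0.5553, 0.0484, 0.0962]
eef_rot: [-0.009, 1.0, 0.0, 0.0]
ft_force: [0.5, -0.2, -0.3]
width: 0.0301
grip_force: 0.0
```

Request:
step_arm(deltas=[[[0,0,0,0,0.002,0,35],[0,0,0,0,0.004,0,35],[0,0,0,0,0.005,0,35],[0,0,0,0,0.006,0,35],[0,0,0,0,0.007,0,35],[0,0,0,0,0.008,0,35],[0,0,0,0,0.008,0,35]]])

```text
time: 10.15
ee_pos: [0.5548, 0.056, 0.0955]
eef_rot: [-0.009, 1.0, -0.0, -0.0]
ft_force: [-0.4, -1.9, 1.4]
width: 0.0306
grip_force: 0.8
```

Request:
step_arm(deltas=[[[0,0,0,0,-0.006,0,35],[0,0,0,0,-0.006,-0.02,35],[0,0,0,0,-0.006,-0.05,35],[0,0,0,-0.03,-0.006,-0.09,35],[0,0,0,-0.06,-0.009,-0.12,35],[0,0,0,-0.09,-0.01,-0.135,35],[0,0,0,-0.115,-0.01,-0.135,35],[0,0,0,-0.115,-0.01,-0.135,35],[0,0,0,-0.115,-0.01,-0.135,35]]])

```text
time: 11.28
ee_pos: [0.6695, 0.0486, 0.2313]
eef_rot: [-0.009, 1.0, 0.0, 0.0]
ft_force: [0.3, 0.5, -0.1]
width: 0.0301
grip_force: 0.0
```

Run:
```python
from h import *
from bench import readout,cams
s=readout.read_state();print(s['time'],s['ee_pos'],s['eef_rot'],s['ft_force'])
w=cams.camera('wrist')['img'][:,:,::-1];cv2.imwrite('pics/w6f.png',w)
cv2.imwrite('pics/w6.png',cv2.resize(w[0:240,120:440],(800,600),interpolation=cv2.INTER_CUBIC))
```

```text
11.275 [0.66951886 0.04859319 0.23133374] [-8.92692991e-03  9.99960093e-01  3.22894025e-04  1.35472875e-04] [ 0.2882044   0.47763255 -0.14385481]
```

View pics/w6.png

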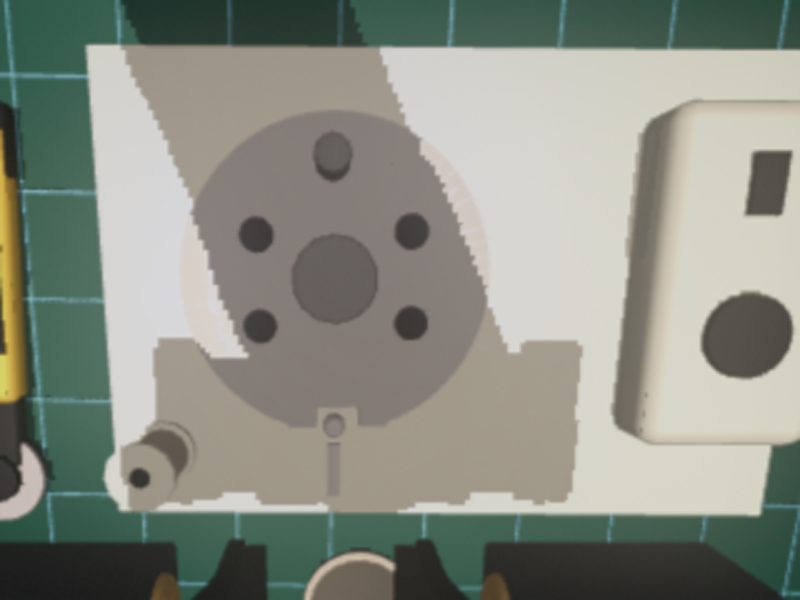

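Now the notch spans 317–357 at row about 409, the pin is at (333.5,425), the hub at (335,278), the post at (333,152), and the holes at (256,234), (412,231), (260,326) and (410,323).

Run:
```python
from h import *
from bench import readout,cams
s=readout.read_state();c=cams.camera('wrist');o,Q=wristpose(s,c)
f=lambda u,v,z:cast(c,[120+(u+.5)/2.5-.5,(v+.5)/2.5-.5],z,o,Q)[0]
m=lambda d:np.degrees(np.arctan2(d[1],d[0]))
hub=f(335,278,.082);H=[f(*p,.066) for p in((256,234),(412,231),(260,326),(410,323))];ctr=np.mean(H,0)
n=(f(317,409,.066)+f(357,409,.066))/2;pin=f(333.5,425,.057);post=f(333,152,.092);r1,r2=f(333.5,445,.052),f(333,494,.052)
print(hub,ctr,n,pin)
for C in(hub,ctr):print('notch',m(n-C),'pin',m(pin-C),'post',m(post-C)%360-180,'rib',m(r1-C),m(r2-C))
print([m(a)for a in(H[2]-H[0],H[3]-H[1])],[m(a)+90 for a in(H[0]-H[1],H[2]-H[3])])
a=np.radians(181);C=(hub+ctr)/2
print(s['joint_positions'])
for z in(.2,.11):print(delta(s,[C[0],C[1],z],a))
```

```text
[0.5982463  0.04948427 0.082     ] [0.59864538 0.04939701 0.066     ] [0.65191523 0.05144354 0.066     ] [0.66059912 0.05015856 0.057     ]
notch 2.090739791865166 pin 0.6195704255348714 post 2.097754359256527 rib 0.6977572025501844 0.6390448375421737
notch 2.2001193367021554 pin 0.7042567960948011 post 1.964169418552757 rib 0.7709745985073972 0.6942955930708963
[np.float64(2.068175711500206), np.float64(1.3114833292040702)] [np.float64(2.0036947362069384), np.float64(2.075269366509346)]
[ 0.49031907  0.62614064 -0.98151282  1.30357293  0.51165208  1.4700925
  1.14176133]
(array([0.0002, 0.0003, 0.0004]), array([0.0709, 0.0023, 0.0313]))
(array([0.0002, 0.0003, 0.0004]), array([0.071 , 0.0022, 0.1213]))
```

The error is about 1.3° (0.023 rad), inside the ±0.06 of play. I'll shut the fingers and go down over the hub.

Request:
step_arm(deltas=[[[0,0,0,0.03,0.001,0,0],[0,0,0,0.06,0.002,0.01,0],[0,0,0,0.071,0.0022,0.03,0],[0,0,0,0.071,0.0022,0.06,0],[0,0,0,0.071,0.0022,0.09,0],[0,0,0,0.071,0.0022,0.11,0],[0,0,0,0.071,0.0022,0.12,0],[0,0,0,0.071,0.0022,0.12,0],[0,0,0,0.071,0.0022,0.12,0]]], squeeze=10)

```text
time: 12.5
ee_pos: [0.5995, 0.0493, 0.1116]
eef_rot: [-0.009, 1.0, 0.0, 0.001]
ft_force: [0.2, -0.2, -0.4]
width: 0.0007
grip_force: 0.0
```

Request:
step_arm(deltas=[[[0,0,0,0,0,0.004,0],[0,0,0,0,0,0.006,0],[0,0,0,0,0,0.008,0],[0,0,0,0,0,0.009,0],[0,0,0,0,0,0.01,0],[0,0,0,0,0,0.011,0],[0,0,0,0,0,0.012,0],[0,0,0,0,0,0.012,0]]])

```text
time: 13.5
ee_pos: [0.599, 0.0491, 0.0988]
eef_rot: [-0.009, 1.0, -0.0, 0.0]
ft_force: [-1.9, -0.2, 4.7]
width: 0.0005
grip_force: 2.3
```

The plate is moving down under a push of about 5 N. I'll press on in small steps until the force rises.

Request:
step_arm(deltas=[[[0,0,0,0,0,0.001,0],[0,0,0,0,0,0.002,0],[0,0,0,0,0,0.003,0],[0,0,0,0,0,0.003,0]]])

```text
time: 14.0
ee_pos: [0.5991, 0.0491, 0.0974]
eef_rot: [-0.009, 1.0, -0.001, 0.0]
ft_force: [-9.6, -3.3, 21.5]
width: 0.0004
grip_force: 10.7
```

Request:
step_arm(deltas=[[[0,0,0,0,0,0.001,0],[0,0,0,0,0,0.001,0]]])

```text
time: 14.25
ee_pos: [0.5991, 0.0491, 0.0974]
eef_rot: [-0.009, 1.0, -0.001, 0.0]
ft_force: [-12.9, -4.7, 31.7]
width: 0.0007
grip_force: 15.4
```

Request:
step_arm(deltas=[[[0,0,0,0,0,-0.005,0],[0,0,0,0,0,-0.02,0],[0,0,0,0,0,-0.05,0],[0,0,0,-0.03,0,-0.09,0],[0,0,0,-0.06,0,-0.12,0],[0,0,0,-0.071,0,-0.134,0],[0,0,0,-0.071,0,-0.134,0],[0,0,0,-0.071,0,-0.134,0]]])

```text
time: 15.25
ee_pos: [0.6692, 0.0504, 0.2279]
eef_rot: [-0.009, 1.0, -0.0, -0.001]
ft_force: [-0.5, -0.1, -0.4]
width: 0.0006
grip_force: 0.0
```

Run:
```python
from h import *
from bench import readout,cams
s=readout.read_state();print(s['time'],s['ee_pos'],s['eef_rot'],s['ft_force'])
w=cams.camera('wrist')['img'][:,:,::-1];q=cams.camera('scene')['img'][155:245,225:345,::-1]
c=np.zeros((600,800,3),np.uint8);c[:300,:400]=cv2.resize(w[0:240,120:440],(400,300));c[:300,400:]=cv2.resize(q,(400,300),interpolation=cv2.INTER_CUBIC)
d=w[80:215,160:340];c[300:,:400]=cv2.resize(d,(400,300),interpolation=cv2.INTER_CUBIC)
q0=cv2.imread('pics/scene0.png')[155:245,225:345];c[300:,400:]=cv2.resize(q0,(400,300),interpolation=cv2.INTER_CUBIC)
cv2.imwrite('pics/m7.png',c)
```

```text
15.25 [0.66918557 0.05039354 0.22785754] [-8.81940751e-03  9.99960958e-01 -9.05993436e-05 -5.39830162e-04] [-0.51929587 -0.09148019 -0.41191536]
```

View pics/m7.png

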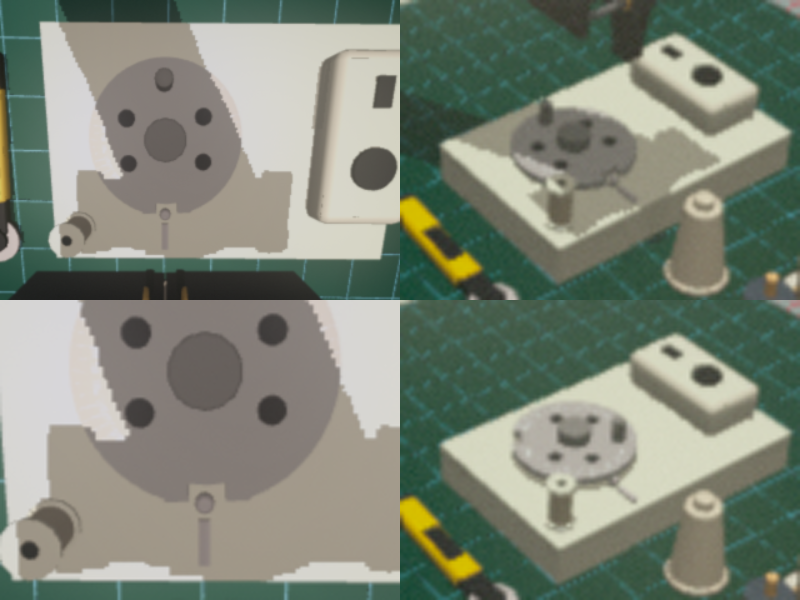

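The plate sits lower, with the pin inside the notch at (204,502), and the bystanders haven't moved. The press stopped hard at TCP z = 0.0974, against 0.097 expected for home, so I'm handing in.

```bash
python3 -c "
from bench import r
print(r.close_job())"
```

```text
the job is handed in; nothing more can be done
None
```

I turned the reel plate until its notch stood over the drive pin, pressed it down to a hard stop at the expected home height, and let go; the arm is clear, the sewing things look unmoved, and I handed the job in at about 15 s without seeing a verdict.

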